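Shut the gauge line in the bench gas valve box

ROBOT

A 6-joint arm with a two-finger parallel gripper is mounted at the origin on the work surface. World frame = base frame: x ahead of the robot, y to its left, z up, the work surface at z = 0. Lengths are in m, angles in degrees, forces in N, time in s.
With the tool pointing down it reaches from about 0.4 to 0.825 m from the base axis. Payload 7 kg.
Tool frame: the origin (TCP) lies midway between the tips of the shut fingers; the grasp point (between the pads) lies r.grasp_offset behind it (r.grasp_offset is the distance from the TCP to the grasp point, in m); z points along the fingers, y is the direction in which the jaws open and shut (so a half turn about z gives the same grasp; the last joint's range is limited). The gripper opens to 88 mm and grips with 3 to 60 N. Pads are 19 mm wide; open, the fingers measure 130 mm over their backs; the gripper's body (78 mm by 193 mm) begins 47 mm behind the grasp point.
Start: joints at [83.6, 20.546, 0.682, 0, -70.136, -16.507], TCP at [0.263, 0.622, 0.227] pointing down, gripper open.
Joint ranges: [-176.03, 176.03], [-82.01, 121.73], [-58.28, 71.71], [-173.87, 95.51], [-174.79, -0.11], [-173.66, 173.66]. Speed limits (degrees/s): [136.94, 136.94, 172.46, 180, 180, 180].

INTERFACE

Orientations are given as [roll, pitch, yaw] about the fixed x, y, z axes, in that order (R = Rz(yaw) Ry(pitch) Rx(roll)).
In Python, from plant import status, imaging, r gives the robot as it stands.
- The arm moves only by the tool apply_moves, never from a script. Its argument "moves" is a list of rows, each a list of 6 numbers: the shift along the tool's x, y, z in units of 200 mm (1.0 is 200 mm), then the turn, a rotation vector about the tool's x, y, z in units of 90 degrees (1.0 is 90 degrees). In form: [[tx, ty, tz, rx, ry, rz], ...]. A call has 1 to 12 rows; each row is the pose to reach, as a shift and turn from the pose measured when the call began, along the tool's axes at that moment; what a row does not reach only later rows make up. A row lasts 1/8 s, in which the tool goes at most 62.5 mm and 10.7 degrees, less where a joint would pass 70% of its speed; a pose out of reach is approached as far as the arm can. A call with a number of a shift or a turn outside -1 to 1 is refused whole. A call with a gripper value outside its range is refused whole. "hand" is the closure, from -1 (fully open) to 1 (shut), set as the call begins (left out, the last holds). The fingers move at their own pace and stop on an object; "grip_force" is the grip in N (left out, the last holds). Time passes only in rows, so rows that repeat a pose let the fingers close. It gives the time, the measured TCP pose, the force and the opening at its end, in the units of the state.
- status.get_state(): the state, without advancing time (a new reading comes with each control period).
- imaging.capture(name): name is "scene" or "top"; returns (picture, depth): 420x560x3 uint8, blue, green, red; 420x560 float32, m along the optical axis (not along the pixel's ray), 0 where there is no reading.
- imaging.camera_info(name): a dict with "fx", "fy", "cx", "cy" (pixels), "T" (4x4, takes a point from camera to world coordinates). Camera axes: x right, y up, looking along -z (the intrinsics and any distortion apply to the point x, -y, -z); pixel columns grow to the right and rows downward; lengths in m; the calibration is good to about 2 mm. A picture is of the moment at which its call begins. camera_info takes no time and is no camera call.
- r.close_job(): hands the job in, once; it reports no verdict.
The state is a dict: "time_s": time; "joints": joint angles; "qd": joint speeds; "joint_torque": joint torques, N m; "tcp_pos": TCP position; "eef_rot": TCP orientation; "contact_force": force on the tool from outside, world axes, zero at the start; "moment": the same for the moment, N m; "gripper_width": finger opening in m.
Only numpy, scipy, OpenCV 4.12 (cv2) and the standard library are available. Lean on these libraries where they do the work, as an engineer would, in place of code of your own. Each camera call takes 0.05 s, during which the arm holds its last target.

TASK

Slide the cover of the gas valve box all the way to the end of its track that lies away from the valve with the round pressure gauge on its pipe, so that this valve's bay is open; then push the valve's upright handle over, away from the robot, until it lies level against its stop (shut). This is pushing work with the fingertips: do not lift or tip the cover, leave the other valve's handle standing, and leave the loose things around the box where they are. Finish with the robot clear of everything.

Things in the scene. Friction and masses are not known exactly. Their poses are not given: they have to be found in the camera images.
- valve_box: Fixed grey box 156 (x) x 360 (y) mm. Origin: underside centre, on the bench; +x away from robot, y its length. Deck top at 84 mm (4 thick) with a window x +-62, y +-80 mm over two valve bays (no wall between); inner floor at 6 mm. Rails 8 mm wide on the long edges and 8 mm end stops rise to 91 mm: the cover slides between them along y. All heights here are above the bench.
- cover: Loose aluminium plate 136 (x) x 172 (y) x 4 mm, 0.25-0.5 kg, on the deck. Origin: underside centre; axes as the box's. Mid-plate ridge to push: 60 (x) x 12 (y) mm, top at 106 mm. Starts within 12 mm of the box's middle; slides 86 mm from the middle to either end stop (friction, 1-4 N; 2 mm side play). At one end it bares the other half of the window and still hides the other valve.
- gauge_valve: Valve to shut: brass, fixed in the box at x = 0, y = +42 or -42 mm of the box's frame, under the cover at first. Origin 6 mm above the bench; axes as the box's. Its 14 mm steel pipe leaves through the back (+x) wall and carries a round face-up pressure gauge, 62 mm across, centred 112 mm in +x from the origin, top at 83 mm, always in view.
- gauge_handle (a joint): Gauge valve's handle, rad: 0 = upright (open), 1.57 = level, pointing to the box's +x (shut, at its stop). Starts at 0 to 0.2. Hinge line along the box's y, at x = -15 mm from the valve's origin, 40 mm above the bench. Stays where it is left (friction 0.08 N m: 2 to 5 N of push).
- gauge_handle_tip (a point): Point near the end of the gauge valve's steel handle, 36 mm from the hinge. Handle 7 mm thick, 14 mm wide (y), with a 9 mm round crossbar 18 mm wide at its end; 38 mm from hinge to end. End at 78 mm above the bench when upright (under the cover); upper side at about 44 mm when shut.
- plain_valve: The other valve, the same but its pipe ends behind the box in a small plain cap (22 mm) without gauge; in the other half of the box. Origin as for the gauge valve. Its handle must stay standing.
- plain_handle (a joint): Handle of the other valve, in rad: 0 = upright (open), 1.57 = level. Starts at 0 to 0.2 and must stay standing.
- coupling: Loose brass pipe coupling, 34 mm wide, 32 mm high, standing behind the box between the two pipes. Origin: centre of underside.
- vial: Loose amber vial with black cap, 28 mm wide, 60 mm high, before the box. Origin: centre of underside.
- wrench: Loose wrench, about 150 mm long, lying before the box.
- steel_cup: Loose open steel cup, 66 mm wide, 75 mm high, off the box's left (+y) end. Origin: centre of underside.
- beaker: Loose glass beaker, 68 mm wide, 85 mm high, off the box's right (-y) end. Origin: centre of underside.
- bottle: Loose white bottle, 56 mm wide, 130 mm high, before the box near its right (-y) corner. Origin: centre of underside.
- screwdriver: Loose screwdriver, 170 mm long, lying beyond the beaker, off the box's right (-y) end.

How it is judged:
By the outcome, as a careful person would: the job done as asked, in the order asked, and still so for the second after the job is handed in, with the robot touching nothing.
It also fails if it takes over 38 s, if anything falls off the work surface, if the arm or the gripper's body presses on something with over 40 N, if the wrist force passes 120 N, or if a joint passes its speed limit or range.

## Working session

There is one attempt and no reset: what is moved stays moved. The work goes in short steps, Python scripts to look and compute and a tool call to move; the robot and the scene stay as the last step left them, time stands still between calls to the robot, and variables do not carry over. Pictures are saved under pics/ and viewed, and the job is handed in when it is done.

Besides the shell and the picture viewer there is one more tool, called after "Emit:" as a command line: name --pt "numbers of a row" for each row, then --argument value for the rest. apply_moves: Moves the arm, as the interface text tells. Its arguments: {"type":"object","properties":{"moves":{"type":"array","items":{"type":"array","items":{"type":"number"}}},"hand":{"type":"number"},"grip_force":{"type":"number"}},"required":["moves"]}

```bash
ls; mkdir -p pics
cat > h.py <<'E'
import numpy as np, cv2
from plant import status, imaging, r
def cap(name,fn):
    p,d=imaging.capture(name); cv2.imwrite(f'pics/{fn}.png',p); np.save(f'pics/{fn}.npy',d); return p,d
def world(name,d,u,v,depth=None):
    c=imaging.camera_info(name); z=depth if depth else float(d[int(round(v)),int(round(u))])
    P=np.array([(u-c['cx'])/c['fx']*z,-(v-c['cy'])/c['fy']*z,-z,1]); return (c['T']@P)[:3]
E
python3 - <<'E'
from h import *
print(status.get_state())
cap('scene','s0');cap('top','t0')
for n in('scene','top'):print(imaging.camera_info(n))
E
```

```text
pics
{'time_s': 0.0, 'joints': array([ 8.36001576e+01,  2.05928610e+01,  6.32355842e-01, -2.09073821e-02,
       -7.01366824e+01, -1.65068232e+01]), 'qd': array([ 0.05460378, -0.03184625, -0.05683809,  0.06271007,  0.05536333,
       -0.05819206]), 'joint_torque': array([-2.26786622e-03, -5.82717025e+01,  2.93043870e+01,  6.99736655e+00,
        6.81309117e-03, -1.51407144e-04]), 'tcp_pos': array([0.26255913, 0.62128859, 0.22559336]), 'eef_rot': array([ 1.79901233e+02, -8.77267828e-03, -2.29137786e+01]), 'contact_force': array([ 0.17857558, -0.80876495, -0.16795227]), 'moment': array([-0.03286281,  0.00674361,  0.0064096 ]), 'gripper_width': 0.08743599134979786}
{'fx': 403.91311037643686, 'fy': 403.91311037643686, 'cx': 285.6596038361383, 'cy': 207.85237252698624, 'T': array([[-0.01164362, -0.76817066,  0.64013925,  1.08213196],
       [ 0.99978256, -0.02001885, -0.00583749,  0.00492179],
       [ 0.01729904,  0.63993209,  0.76823672,  0.76077811],
       [ 0.        ,  0.        ,  0.        ,  1.        ]])}
{'fx': 447.18511667303494, 'fy': 447.18511667303494, 'cx': 281.937495678425, 'cy': 205.86666835915779, 'T': array([[-0.00622005,  0.99375371, -0.11142209,  0.39855562],
       [-0.99995999, -0.00689756, -0.00569615, -0.00972956],
       [-0.00642911,  0.1113822 ,  0.99375685,  1.13051837],
       [ 0.        ,  0.        ,  0.        ,  1.        ]])}
```

View pics/s0.png

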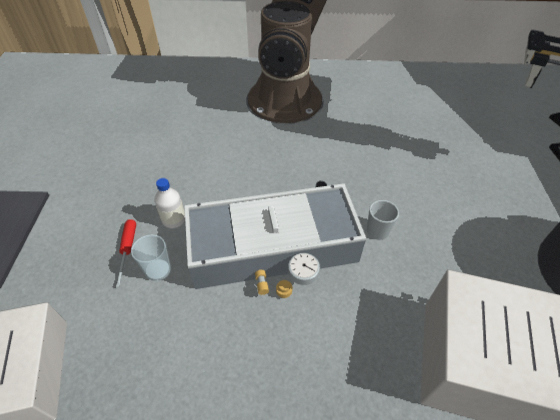

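View pics/t0.png

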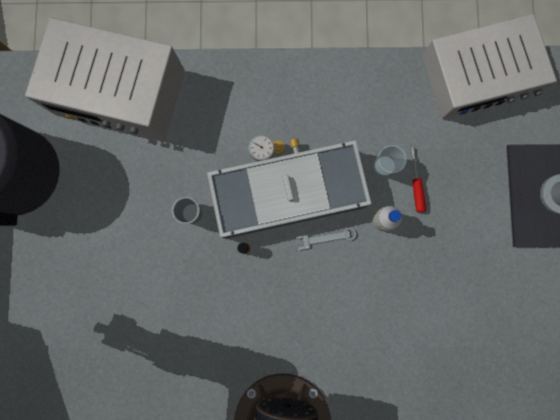

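The gauge (top 261,148) is at the +y (left) half, and the plain cap is at (295,146). The cover's ridge is at about (290,188), so the cover must slide to −y. I'll enlarge to measure.

Run:
```python
from h import *
p=cv2.imread('pics/t0.png'); cv2.imwrite('pics/t0c.png',cv2.resize(p[130:250,200:400],None,fx=4,fy=4,interpolation=cv2.INTER_CUBIC))
```

```text
(no output)
```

View pics/t0c.png

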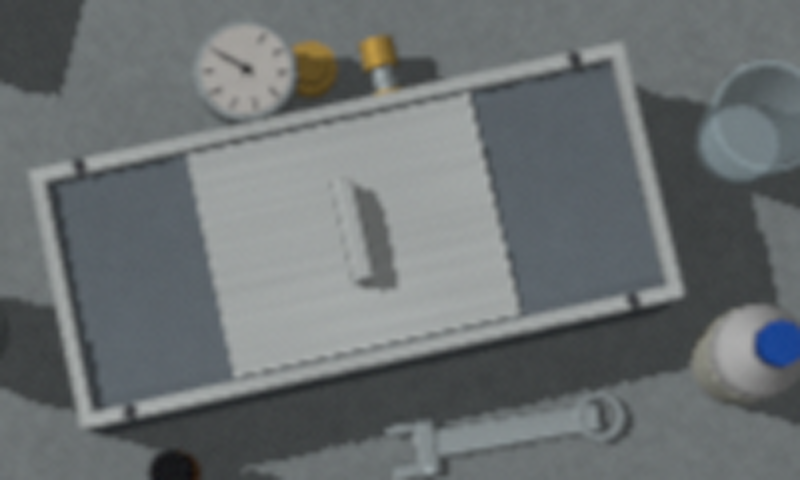

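```bash
cat >> h.py <<'E'
def onz(name,u,v,z):
    c=imaging.camera_info(name);T=c['T'];d=T[:3,:3]@np.array([(u-c['cx'])/c['fx'],-(v-c['cy'])/c['fy'],-1]);o=T[:3,3]
    return o+d*(z-o[2])/d[2]
E
python3 - <<'E'
from h import *
d=np.load('pics/t0.npy')
cv=lambda x,y:(200+(x+.5)/4-.5,130+(y+.5)/4-.5)
C=[onz('top',*cv(*q),.091) for q in [(30,172),(622,42),(684,296),(85,428)]]
for c in C:print(c.round(4))
print([np.linalg.norm(C[i]-C[(i+1)%4]).round(4) for i in range(4)])
c=np.mean(C,0);print('centre',c)
ey=(C[0]-C[1]+C[3]-C[2]);ey/=np.linalg.norm(ey);ex=np.array([ey[1],-ey[0],0]);print('ey',ey,'yaw',np.degrees(np.arctan2(-ey[0],ey[1])))
ex2=(C[0]-C[3]+C[1]-C[2]);print('yaw2',np.degrees(np.arctan2(ex2[1],ex2[0])))
loc=lambda p:((p-c)@ex,(p-c)@ey)
for n,q,z in [('gauge',(245,72),.083),('ridgeUL',(330,181),.106),('ridgeUR',(351,179),.106),('ridgeLL',(350,281),.106),('ridgeLR',(369,277),.106),('covUL',(188,155),.088),('covUR',(471,95),.088),('covLL',(233,377),.088),('covLR',(520,314),.088)]:
    P=onz('top',*cv(*q),z);print(n,P.round(4),np.round(loc(P),4), world('top',d,*cv(*q)).round(4))
# depth-based check
u0,v0=cv(300,200);print('deck depth',world('top',d,*cv(130,300)),world('top',d,*cv(280,300)))
for uv in [(243,247),(186,209),(388,216),(390,158),(281,147)]:
    P=world('top',d,*uv);print(uv,P.round(4),np.round(loc(P),4))
# scene check of corners
d2=np.load('pics/s0.npy')
for q in [(185,198),(353,187),(364,237),(189,266)]:
    P=onz('scene',*q,.091);print(P.round(4),world('scene',d2,*q).round(4))
E
```

```text
[0.5953 0.1724 0.091 ]
[ 0.6711 -0.1786  0.091 ]
[ 0.5189 -0.2111  0.091 ]
[0.4442 0.1385 0.091 ]
[np.float64(0.3591), np.float64(0.1556), np.float64(0.3576), np.float64(0.1549)]
centre [ 0.55737922 -0.01969857  0.091     ]
ey [-0.21000279  0.97770079  0.        ] yaw 12.122516013609863
yaw2 12.339109185278057
gauge [0.6566 0.0458 0.083 ] [0.1108 0.0432] [0.6566 0.0458 0.083 ]
ridgeUL [ 0.5859 -0.0047  0.106 ] [0.031  0.0086] [ 0.5896 -0.0046  0.0855]
ridgeUR [ 0.587  -0.0169  0.106 ] [ 0.0295 -0.0035] [ 0.5902 -0.0171  0.0885]
ridgeLL [ 0.5273 -0.0159  0.106 ] [-0.0287  0.01  ] [ 0.5294 -0.016   0.0888]
ridgeLR [ 0.5295 -0.0269  0.106 ] [-0.0288 -0.0012] [ 0.53   -0.027   0.1021]
covUL [0.6054 0.0794 0.088 ] [0.0678 0.0868] [0.6054 0.0794 0.0881]
covUR [ 0.6404 -0.0887  0.088 ] [ 0.0666 -0.0849] [ 0.6409 -0.0889  0.0856]
covLL [0.4735 0.0527 0.088 ] [-0.0668  0.0884] [0.474  0.0531 0.0813]
covLR [ 0.5093 -0.1155  0.088 ] [-0.0671 -0.0835] [ 0.51   -0.1161  0.0815]
deck depth [0.51967958 0.11370305 0.08377741] [0.51834045 0.02505724 0.09006353]
(243, 247) [0.4205 0.09   0.0586] [-0.1108  0.136 ]
(186, 209) [0.5182 0.2394 0.0073] [0.0161 0.2615]
(388, 216) [ 0.4871 -0.2441  0.1196] [-0.1158 -0.2046]
(390, 158) [ 0.6455 -0.28    0.0076] [ 0.0315 -0.273 ]
(281, 147) [ 0.6715 -0.002   0.0274] [ 0.1153 -0.0066]
[ 0.5017 -0.2108  0.091 ] [ 0.4223 -0.2403 -0.0006]
[0.4586 0.1618 0.091 ] [0.3744 0.1829 0.0006]
[0.5974 0.1711 0.091 ] [0.5972 0.1711 0.0908]
[ 0.674  -0.1737  0.091 ] [ 0.6719 -0.1746  0.0876]
```

Run:
```python
from h import *
p=cv2.imread('pics/s0.png'); cv2.imwrite('pics/s0c.png',cv2.resize(p[170:310,180:380],None,fx=4,fy=4,interpolation=cv2.INTER_CUBIC))
```

```text
(no output)
```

View pics/s0c.png

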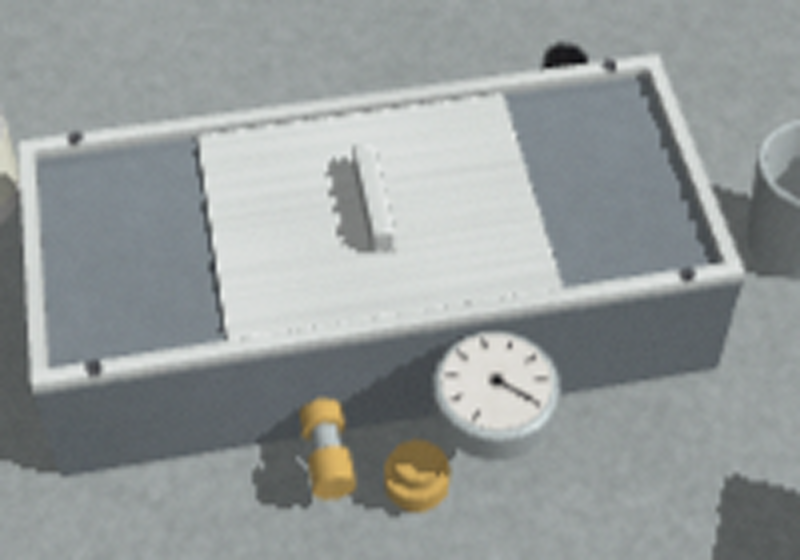

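```bash
cat >> h.py <<'E'
from scipy.spatial.transform import Rotation as Ro
C0=np.array([.5575,-.0195,0]);YAW=12.2
EX=np.array([np.cos(np.radians(YAW)),np.sin(np.radians(YAW)),0]);EY=np.array([-EX[1],EX[0],0])
def loc(p): d=np.asarray(p)-C0; return np.array([d@EX,d@EY,p[2]])
def plan(pts,yaw=YAW):
    s=status.get_state();R=Ro.from_euler('xyz',s['eef_rot'],degrees=True)
    Rt=Ro.from_euler('xyz',[180,0,yaw],degrees=True)
    print('t',s['time_s'],'tcp loc',loc(s['tcp_pos']).round(4),'rpy',s['eef_rot'].round(2),'F',s['contact_force'].round(1),'w',round(s['gripper_width'],4))
    rv=(R.inv()*Rt).as_rotvec(degrees=True)/90
    for p in pts:
        w=C0*[1,1,0]+EX*p[0]+EY*p[1]+np.array([0,0,p[2]])
        print(p,(R.inv().apply(w-s['tcp_pos'])/.2).round(3),rv.round(3))
E
python3 - <<'E'
from h import *
print(r.grasp_offset)
plan([(0,.05,.2),(0,.05,.14)])
cv=lambda x,y:(180+(x+.5)/4-.5,170+(y+.5)/4-.5)
C=[onz('scene',*cv(*q),.091) for q in [(19,143),(660,55),(744,270),(33,392)]]
for c in C:print(c.round(4),loc(c).round(4))
E
```

```text
0.0188
t 0.1 tcp loc [-0.1528  0.6887  0.2257] rpy [ 1.7991e+02 -1.0000e-02 -2.2910e+01] F [-0.3 -0.2 -0. ] w 0.0877
(0, 0.05, 0.2) [2.462 2.173 0.132] [ 0.001  0.    -0.39 ]
(0, 0.05, 0.14) [2.462 2.172 0.432] [ 0.001  0.    -0.39 ]
[ 0.5228 -0.2086  0.091 ] [-0.0739 -0.1774  0.091 ]
[0.4479 0.1437 0.091 ] [-0.0727  0.1826  0.091 ]
[0.5976 0.1744 0.091 ] [0.0802 0.181  0.091 ]
[ 0.6777 -0.1752  0.091 ] [ 0.0845 -0.1776  0.091 ]
```

The two cameras agree to about 4 mm, so I'll take the mean for the box pose. Now I'll approach.

Emit:
apply_moves --pt "0.83 0.73 0.05 0 0 -0.13" --pt "0.83 0.73 0.05 0 0 -0.13" --pt "0.83 0.73 0.05 0 0 -0.13" --pt "0.83 0.73 0.05 0 0 -0.13" --pt "0.83 0.73 0.05 0 0 -0.13" --hand 1 --grip_force 20

```text
time_s: 0.72
tcp_pos: [0.3594, 0.4199, 0.216]
eef_rot: [179.9, 0.0, -11.4]
contact_force: [0.9, 1.1, 0.6]
gripper_width: 0.0431
```

```bash
sed -i 's/^C0=.*;/C0=np.array([.5590,-.0180,0]);/' h.py; python3 -c "
from h import *
plan([(0,.05,.2),(0,.05,.14)])"
```

```text
t 0.725 tcp loc [-0.1026  0.4702  0.216 ] rpy [ 1.799e+02  2.000e-02 -1.136e+01] F [0.9 1.1 0.6] w 0.0431
(0, 0.05, 0.2) [1.31  1.721 0.083] [ 0.001  0.    -0.262]
(0, 0.05, 0.14) [1.31  1.72  0.383] [ 0.001  0.    -0.262]
```

Emit:
apply_moves --pt "0.7 0.9 0.05 0 0 -0.13" --pt "0.7 0.9 0.05 0 0 -0.262" --pt "0.7 0.9 0.05 0 0 -0.262" --pt "0.7 0.9 0.05 0 0 -0.262" --pt "0.7 0.9 0.05 0 0 -0.262" --pt "0.7 0.9 0.05 0 0 -0.262"

```text
time_s: 1.48
tcp_pos: [0.4612, 0.2163, 0.2062]
eef_rot: [179.9, 0.1, 12.2]
contact_force: [-0.2, -0.1, 0.3]
gripper_width: 0.0007
```

```bash
python3 -c "
from h import *
plan([(0,.05,.2),(0,.05,.14)])"
```

```text
t 1.475 tcp loc [-0.046   0.2497  0.2062] rpy [1.7992e+02 7.0000e-02 1.2190e+01] F [-0.2 -0.1  0.3] w 0.0007
(0, 0.05, 0.2) [0.23  0.998 0.032] [ 0.001  0.001 -0.   ]
(0, 0.05, 0.14) [0.231 0.998 0.332] [ 0.001  0.001 -0.   ]
```

Emit:
apply_moves --pt "0.23 0.97 0.03 0 0 0" --pt "0.23 0.97 0.03 0 0 0" --pt "0.23 0.97 0.03 0 0 0" --pt "0.23 0.97 0.2 0 0 0" --pt "0.23 0.97 0.33 0 0 0" --pt "0.23 0.97 0.33 0 0 0"

```text
time_s: 2.22
tcp_pos: [0.546, 0.037, 0.1385]
eef_rot: [179.9, 0.3, 12.2]
contact_force: [0.0, 0.4, -0.2]
gripper_width: 0.0009
```

```bash
python3 -c "
from h import *
p,d=cap('scene','s1')
cv2.imwrite('pics/s1c.png',cv2.resize(p[120:300,170:400],None,fx=3,fy=3,interpolation=cv2.INTER_CUBIC))
plan([(0,.055,.096),(0,-.05,.096)])"
```

```text
t 2.275 tcp loc [-0.      0.0566  0.1401] rpy [1.7989e+02 1.6000e-01 1.2290e+01] F [-0.1 -0.9  1.5] w 0.0007
(0, 0.055, 0.096) [0.001 0.008 0.22 ] [0.001 0.002 0.001]
(0, -0.05, 0.096) [-0.     0.533  0.221] [0.001 0.002 0.001]
```

View pics/s1c.png

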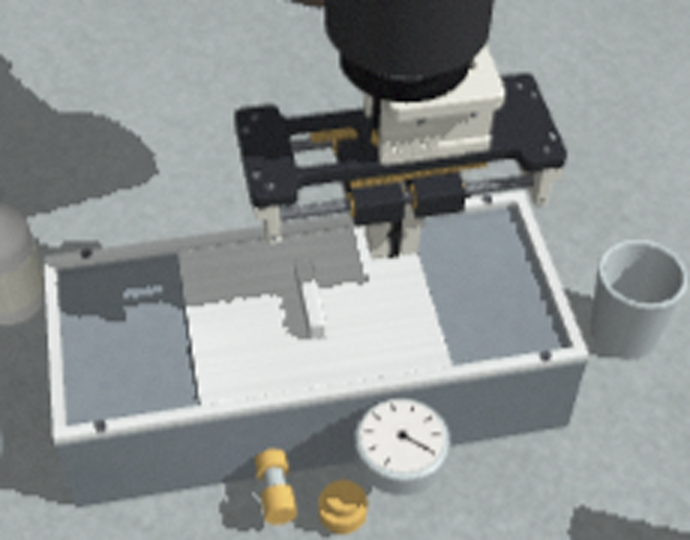

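The shut fingers stand over the cover on the +y side of the ridge (crop ~395,245), with the cup and bottle clear. Next I go down and push.

Emit:
apply_moves --pt "0 0.01 0.12 0 0 0" --pt "0 0.01 0.21 0 0 0" --pt "0 0.01 0.21 0 0 0"

```text
time_s: 2.65
tcp_pos: [0.5474, 0.0362, 0.0984]
eef_rot: [179.9, 0.2, 12.4]
contact_force: [0.7, 0.8, 0.4]
gripper_width: 0.0005
```

```bash
python3 -c "
from h import *
plan([(0,.0,.097),(0,-.059,.097),(0,-.065,.097)])"
```

```text
t 2.65 tcp loc [0.0001 0.0555 0.0984] rpy [179.88   0.18  12.38] F [0.7 0.8 0.4] w 0.0005
(0, 0.0, 0.097) [-0.001  0.277  0.008] [0.001 0.002 0.002]
(0, -0.059, 0.097) [-0.002  0.572  0.008] [0.001 0.002 0.002]
(0, -0.065, 0.097) [-0.002  0.602  0.008] [0.001 0.002 0.002]
```

Emit:
apply_moves --pt "0 0.05 0 0 0 0" --pt "0 0.1 0 0 0 0" --pt "0 0.14 0 0 0 0" --pt "0 0.18 0 0 0 0" --pt "0 0.22 0 0 0 0" --pt "0 0.26 0 0 0 0" --pt "0 0.3 0 0 0 0" --pt "0 0.34 0 0 0 0" --pt "0 0.38 0 0 0 0" --pt "0 0.42 0 0 0 0" --pt "0 0.46 0 0 0 0" --pt "0 0.46 0 0 0 0"

```text
time_s: 4.15
tcp_pos: [0.5668, -0.0545, 0.0983]
eef_rot: [179.9, 0.2, 12.3]
contact_force: [-0.0, 0.7, 0.2]
gripper_width: 0.0003
```

```bash
python3 -c "
from h import *
p,d=cap('scene','s2')
cv2.imwrite('pics/s2c.png',cv2.resize(p[120:300,170:400],None,fx=3,fy=3,interpolation=cv2.INTER_CUBIC))
plan([(0,-.059,.097),(0,-.065,.097)])"
```

```text
t 4.2 tcp loc [-0.0001 -0.0371  0.0982] rpy [179.86   0.24  12.34] F [-0.4 -0.4  0. ] w 0.0003
(0, -0.059, 0.097) [0.    0.109 0.006] [0.002 0.003 0.002]
(0, -0.065, 0.097) [0.    0.139 0.007] [0.002 0.003 0.002]
```

View pics/s2c.png

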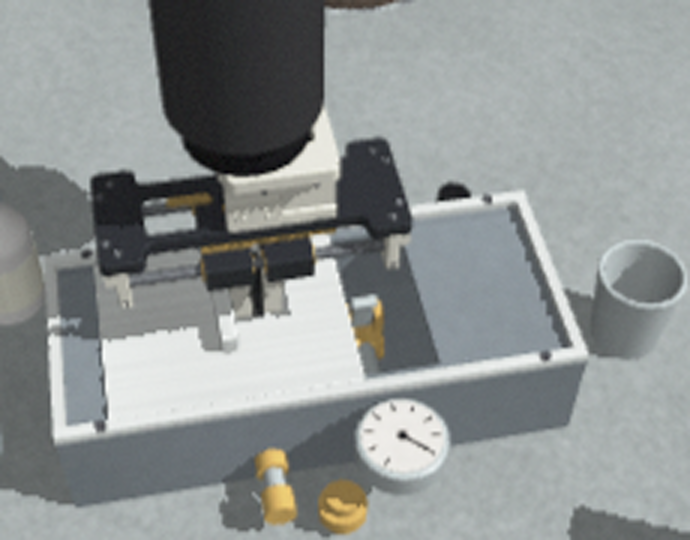

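Emit:
apply_moves --pt "0 0.03 0 0 0 0" --pt "0 0.06 0 0 0 0" --pt "0 0.08 0 0 0 0" --pt "0 0.1 0 0 0 0" --pt "0 0.1 0 0 0 0"

```text
time_s: 4.82
tcp_pos: [0.571, -0.0743, 0.0982]
eef_rot: [179.8, 0.3, 12.3]
contact_force: [1.0, -0.8, -0.7]
gripper_width: 0.0008
```

Emit:
apply_moves --pt "0 0.02 0 0 0 0" --pt "0 0.04 0 0 0 0"

```text
time_s: 5.08
tcp_pos: [0.573, -0.0815, 0.0982]
eef_rot: [179.9, 0.2, 12.3]
contact_force: [-5.4, 21.7, 4.7]
gripper_width: 0.0005
```

```bash
python3 -c "
from h import *
p,d=cap('scene','s3')
cv2.imwrite('pics/s3c.png',cv2.resize(p[120:300,170:400],None,fx=3,fy=3,interpolation=cv2.INTER_CUBIC))
plan([(0,-.065,.097)])"
```

```text
t 5.125 tcp loc [ 0.0003 -0.0647  0.0982] rpy [179.96   0.2   12.29] F [-1.2  8.5  1.9] w 0.0002
(0, -0.065, 0.097) [-0.001  0.001  0.006] [0.    0.002 0.001]
```

View pics/s3c.png

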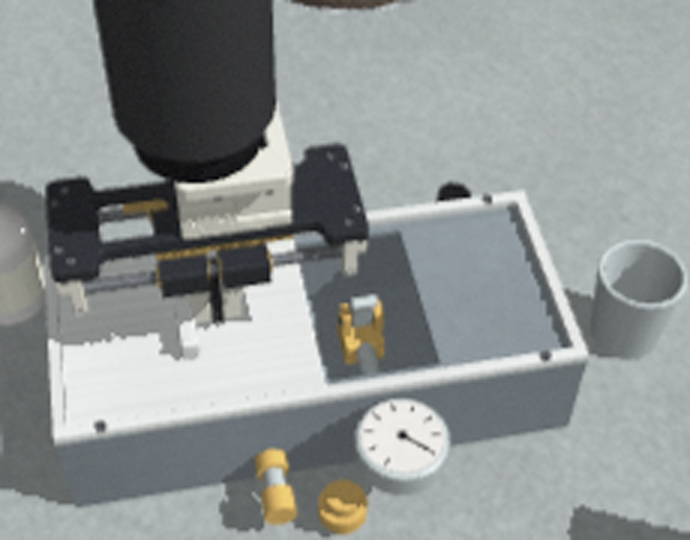

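The cover is on the end stop (force rose to 22 N), and the bay and handle are open at crop (362,305). I'll back off and look from the clear.

Emit:
apply_moves --pt "0 -0.05 0 0 0 0" --pt "0 -0.1 0 0 0 0" --pt "0 -0.1 -0.3 0 0 0" --pt "-0.3 -0.1 -0.5 0 0 0" --pt "-0.6 -0.1 -0.5 0 0 0" --pt "-0.8 -0.1 -0.5 0 0 0"

```text
time_s: 5.88
tcp_pos: [0.4106, -0.0958, 0.1993]
eef_rot: [179.9, 0.1, 12.3]
contact_force: [-0.3, 0.3, 0.5]
gripper_width: 0.0002
```

```bash
python3 -c "
from h import *
p,d=cap('scene','s4')
cv2.imwrite('pics/s4c.png',cv2.resize(p[170:300,180:380],None,fx=4,fy=4,interpolation=cv2.INTER_CUBIC))
p,d=cap('top','t4')
cv2.imwrite('pics/t4c.png',cv2.resize(p[130:250,200:400],None,fx=4,fy=4,interpolation=cv2.INTER_CUBIC))
plan([(-.045,.042,.15)])"
```

```text
t 5.975 tcp loc [-0.1636 -0.0446  0.1992] rpy [1.7999e+02 1.5000e-01 1.2270e+01] F [ 0.7  0.3 -0.1] w 0.0003
(-0.045, 0.042, 0.15) [ 0.594 -0.432  0.244] [0.    0.002 0.001]
```

View pics/s4c.png

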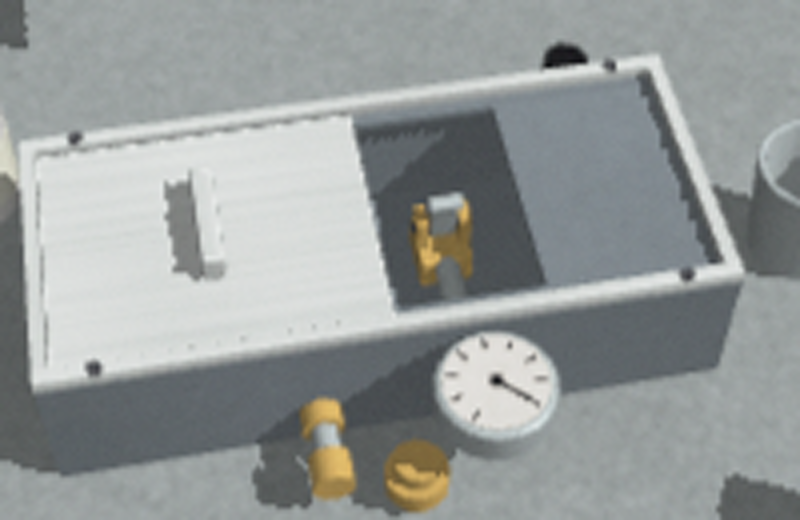

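View pics/t4c.png

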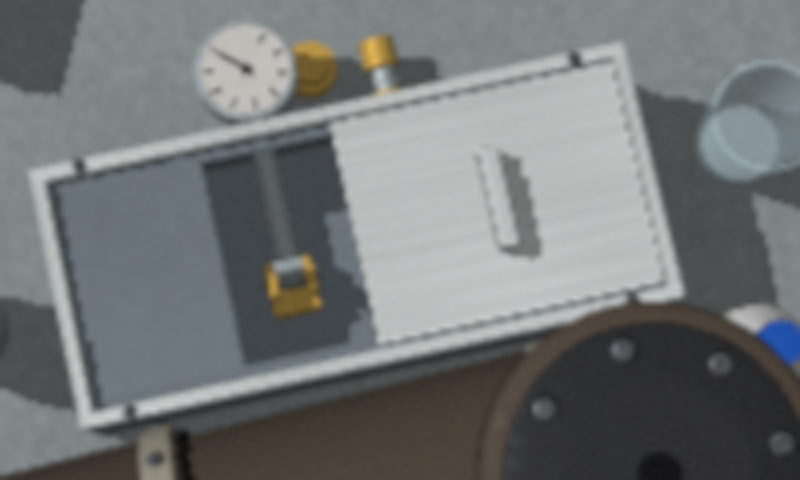

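```bash
python3 -c "
from h import *
d=np.load('pics/t4.npy');ds=np.load('pics/s4.npy')
def grid(n,d,us,vs):
  for v in vs:
    for u in us:
      L=loc(world(n,d,u,v))*1000
      if 10<L[2]<82 and -45<L[0]<60 and 15<L[1]<75: print(u,v,L.round(0))
print('top');grid('top',d,range(266,283),range(192,212))
print('tip',loc(onz('top',200+291.5/4-.4,130+268/4-.4,.076)),loc(onz('scene',180+445/4-.4,170+200/4-.4,.077)))
" > g.txt; tail -1 g.txt; grep -v top g.txt | awk '{print}' | grep -E "[3-8][0-9]\. *\]" | head -150
```

```text
tip [-0.01167081  0.0400571   0.076     ] [-0.00532092  0.04173692  0.077     ]
268 192 [ 8. 48. 32.]
269 192 [ 7. 46. 35.]
270 192 [ 6. 43. 37.]
271 192 [ 6. 41. 34.]
272 192 [ 5. 39. 36.]
273 192 [ 6. 36. 30.]
269 193 [ 5. 46. 33.]
270 193 [ 4. 44. 37.]
271 193 [ 3. 42. 37.]
272 193 [ 3. 39. 34.]
273 193 [ 3. 37. 33.]
276 193 [ 0. 30. 38.]
269 194 [ 3. 47. 32.]
270 194 [ 2. 45. 35.]
271 194 [-5. 42. 76.]
272 194 [-5. 40. 74.]
273 194 [-6. 37. 77.]
274 194 [-7. 35. 78.]
275 194 [-1. 33. 37.]
276 194 [-2. 30. 35.]
277 194 [-2. 28. 33.]
267 195 [ 1. 52. 33.]
268 195 [-5. 50. 74.]
269 195 [-6. 47. 76.]
270 195 [-7. 45. 77.]
271 195 [-8. 43. 79.]
272 195 [-7. 40. 74.]
273 195 [-9. 38. 79.]
274 195 [-9. 36. 76.]
275 195 [-9. 33. 77.]
276 195 [-4. 31. 32.]
277 195 [-4. 28. 33.]
266 196 [-1. 55. 36.]
267 196 [-1. 53. 32.]
268 196 [-8. 50. 75.]
269 196 [-8. 48. 73.]
270 196 [-10.  45.  81.]
271 196 [-10.  43.  79.]
272 196 [-10.  41.  78.]
273 196 [-11.  39.  77.]
274 196 [-12.  36.  80.]
275 196 [-12.  34.  77.]
276 196 [-10.  31.  57.]
277 196 [-10.  29.  54.]
266 197 [-4. 56. 36.]
267 19
[... 1906 characters left out ...]

267 203 [-22.  56.  57.]
268 203 [-22.  54.  57.]
269 203 [-22.  52.  53.]
270 203 [-20.  49.  35.]
271 203 [-21.  47.  36.]
272 203 [-21.  45.  34.]
273 203 [-22.  42.  37.]
274 203 [-22.  40.  34.]
275 203 [-23.  37.  35.]
276 203 [-23.  35.  34.]
277 203 [-24.  32.  33.]
278 203 [-24.  30.  34.]
279 203 [-25.  28.  35.]
267 204 [-22.  57.  44.]
268 204 [-22.  55.  40.]
269 204 [-23.  52.  38.]
270 204 [-23.  50.  37.]
271 204 [-24.  47.  41.]
272 204 [-24.  45.  37.]
273 204 [-24.  43.  33.]
274 204 [-25.  40.  35.]
275 204 [-26.  38.  36.]
276 204 [-26.  35.  34.]
277 204 [-26.  33.  31.]
278 204 [-27.  31.  33.]
279 204 [-28.  28.  36.]
268 205 [-24.  55.  35.]
269 205 [-25.  53.  36.]
```

The valve has two brass cheeks up to z≈58 mm at x −25..−8, either side of the handle. The fingers must therefore push above z≈62 mm until past them, then go down.

Emit:
apply_moves --pt "0.3 -0.22 0.05 0 0 0" --pt "0.59 -0.43 0.1 0 0 0" --pt "0.59 -0.43 0.24 0 0 0" --pt "0.59 -0.43 0.34 0 0 0" --pt "0.59 -0.43 0.34 0 0 0"

```text
time_s: 6.6
tcp_pos: [0.5044, 0.013, 0.1293]
eef_rot: [179.9, 0.4, 12.3]
contact_force: [0.0, -0.6, 1.0]
gripper_width: 0.0004
```

```bash
python3 -c "
from h import *
p,d=cap('scene','s5')
cv2.imwrite('pics/s5c.png',cv2.resize(p[170:300,180:380],None,fx=4,fy=4,interpolation=cv2.INTER_CUBIC))
plan([(-.045,.042,.066),(0,.042,.066)])"
```

```text
t 6.65 tcp loc [-0.0461  0.0417  0.1306] rpy [179.94   0.23  12.31] F [-0.2 -0.7  0.5] w 0.0007
(-0.045, 0.042, 0.066) [ 0.007 -0.002  0.323] [0.001 0.003 0.001]
(0, 0.042, 0.066) [ 0.232 -0.002  0.322] [0.001 0.003 0.001]
```

View pics/s5c.png

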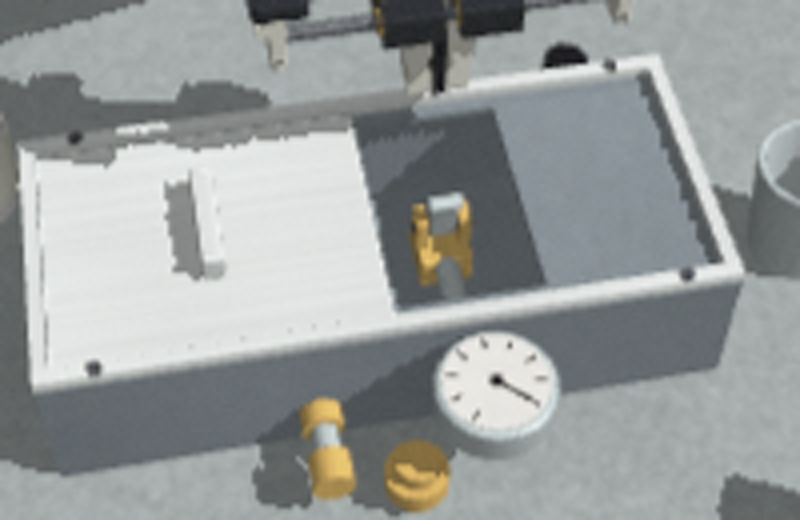

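Emit:
apply_moves --pt "0.005 0 0.16 0 0 0" --pt "0.005 0 0.31 0 0 0" --pt "0.005 0 0.322 0 0 0" --pt "0.005 0 0.322 0 0 0"

```text
time_s: 7.15
tcp_pos: [0.5068, 0.0132, 0.0676]
eef_rot: [179.9, 0.1, 12.3]
contact_force: [0.1, 0.6, -0.4]
gripper_width: 0.0003
```

```bash
python3 -c "
from h import *
p,d=cap('scene','s6')
cv2.imwrite('pics/s6c.png',cv2.resize(p[170:300,180:380],None,fx=4,fy=4,interpolation=cv2.INTER_CUBIC))
plan([(-.045,.042,.066),(0,.042,.066)])"
```

```text
t 7.2 tcp loc [-0.0442  0.0416  0.0678] rpy [1.7995e+02 9.0000e-02 1.2320e+01] F [ 0.3  1.  -0.2] w 0.0004
(-0.045, 0.042, 0.066) [-0.004 -0.002  0.009] [0.001 0.001 0.001]
(0, 0.042, 0.066) [ 0.221 -0.001  0.009] [0.001 0.001 0.001]
```

View pics/s6c.png

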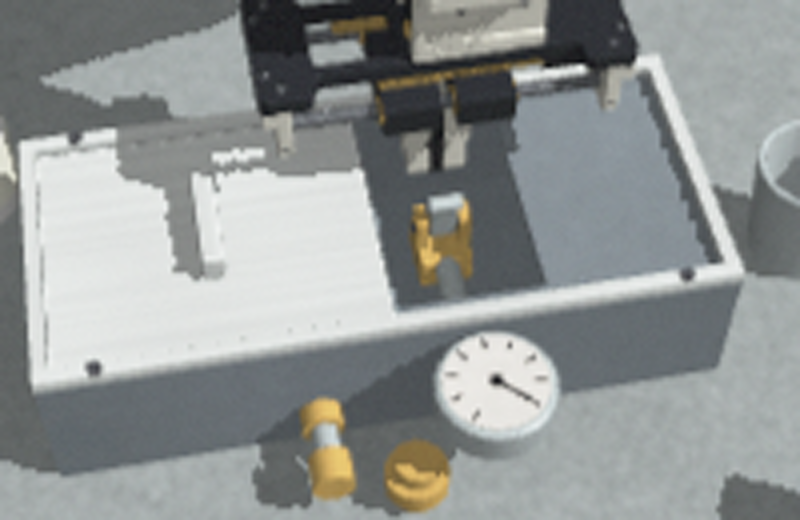

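```bash
python3 -c "
from h import *
d=np.load('pics/s6.npy')
for x,y in [(285,125),(287,140),(289,148),(610,90),(612,100),(420,150),(425,165),(455,160),(445,200),(440,215)]:
  print(x,y,(loc(world('scene',d,180+x/4-.4,170+y/4-.4))*1000).round(0))
"
```

```text
285 125 [ -4. -41. 158.]
287 140 [ -6. -41. 145.]
289 148 [ -7. -40. 137.]
610 90 [ -5. 126. 149.]
612 100 [ -6. 128. 139.]
420 150 [-33.  34.  88.]
425 165 [-33.  37.  74.]
455 160 [-35.  54.  73.]
445 200 [-6. 42. 76.]
440 215 [-5. 39. 65.]
```

Emit:
apply_moves --pt "0.04 0 0.0 0 0 0" --pt "0.08 0 0.0 0 0 0" --pt "0.11 0 0.0 0 0 0" --pt "0.14 0 0.0 0 0 0" --pt "0.17 0 0.0 0 0 0" --pt "0.2 0 0.0 0 0 0" --pt "0.22 0 0.0 0 0 0" --pt "0.22 0 0 0 0 0"

```text
time_s: 8.2
tcp_pos: [0.5516, 0.0232, 0.0682]
eef_rot: [180.0, -0.1, 12.3]
contact_force: [0.4, 0.3, -0.0]
gripper_width: 0.0006
```

```bash
python3 -c "
from h import *
p,d=cap('scene','s7')
cv2.imwrite('pics/s7c.png',cv2.resize(p[170:300,180:380],None,fx=4,fy=4,interpolation=cv2.INTER_CUBIC))
plan([(.006,.042,.063),(.01,.042,.058),(.012,.042,.052),(.014,.042,.047),(.015,.042,.044)])"
```

```text
t 8.25 tcp loc [0.0012 0.0418 0.0683] rpy [ 1.7995e+02 -4.0000e-02  1.2340e+01] F [ 0.1 -0.5  0.1] w 0.0003
(0.006, 0.042, 0.063) [ 0.024 -0.001  0.026] [ 0.001 -0.     0.002]
(0.01, 0.042, 0.058) [ 0.044 -0.001  0.051] [ 0.001 -0.     0.002]
(0.012, 0.042, 0.052) [ 0.054 -0.001  0.081] [ 0.001 -0.     0.002]
(0.014, 0.042, 0.047) [ 0.064 -0.001  0.106] [ 0.001 -0.     0.002]
(0.015, 0.042, 0.044) [ 0.069 -0.001  0.121] [ 0.001 -0.     0.002]
```

View pics/s7c.png

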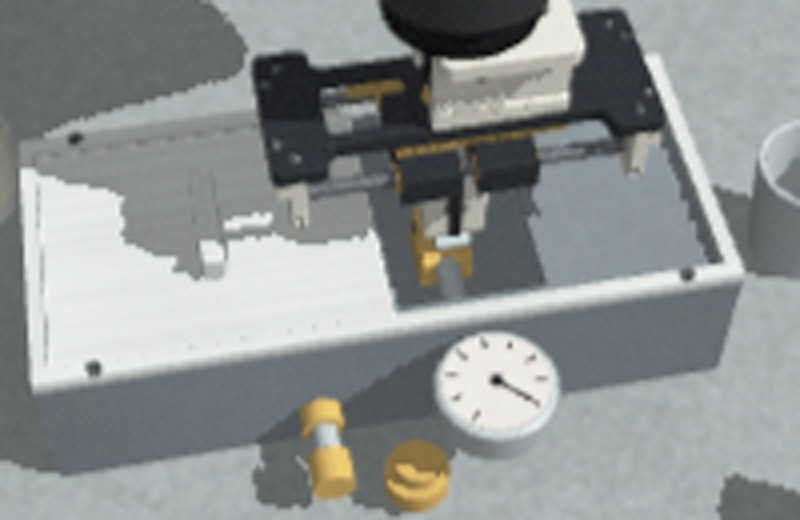

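The handle is bending over: its crossbar has gone from (445,200) to (452,240). I'll continue over and down.

Emit:
apply_moves --pt "0.025 0 0.02 0 0 0" --pt "0.045 0 0.045 0 0 0" --pt "0.055 0 0.065 0 0 0" --pt "0.06 0 0.085 0 0 0" --pt "0.065 0 0.1 0 0 0" --pt "0.065 0 0.1 0 0 0"

```text
time_s: 9.0
tcp_pos: [0.5639, 0.0259, 0.048]
eef_rot: [180.0, -0.0, 12.3]
contact_force: [1.2, 0.1, 1.7]
gripper_width: 0.0006
```

```bash
python3 -c "
from h import *
p,d=cap('scene','s8')
cv2.imwrite('pics/s8c.png',cv2.resize(p[170:300,180:380],None,fx=4,fy=4,interpolation=cv2.INTER_CUBIC))
plan([(.014,.042,.047),(.015,.042,.044)])"
```

```text
t 9.05 tcp loc [0.0138 0.0419 0.048 ] rpy [1.7996e+02 1.0000e-02 1.2330e+01] F [1.1 0.3 0.9] w 0.0004
(0.014, 0.042, 0.047) [ 0.001 -0.     0.005] [0.    0.    0.001]
(0.015, 0.042, 0.044) [ 0.006 -0.     0.02 ] [0.    0.    0.001]
```

View pics/s8c.png

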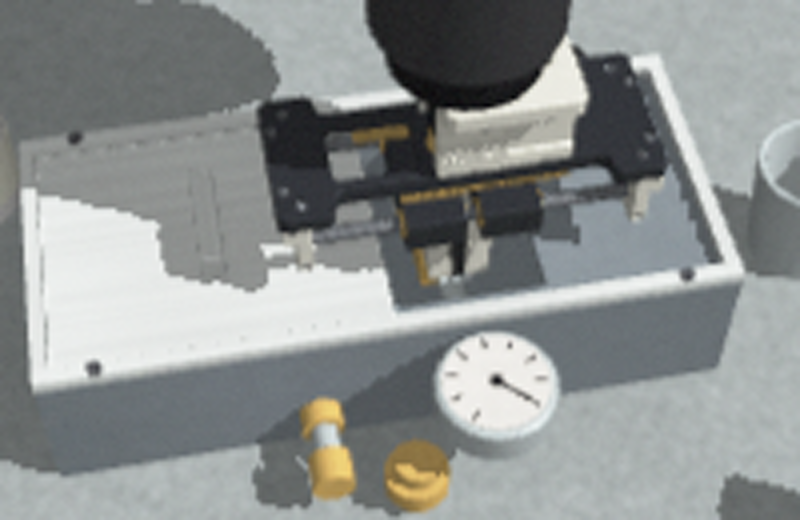

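Almost level (fingertips at 48 mm). I'll press down gently and move toward the handle's end until the force rises.

Emit:
apply_moves --pt "0.01 0 0.01 0 0 0" --pt "0.02 0 0.02 0 0 0" --pt "0.02 0 0.02 0 0 0"

```text
time_s: 9.43
tcp_pos: [0.5654, 0.026, 0.044]
eef_rot: [179.9, 0.2, 12.3]
contact_force: [-7.2, 0.9, 11.8]
gripper_width: 0.0005
```

```bash
python3 -c "
from h import *
plan([(.015,.042,.044)])"
```

```text
t 9.425 tcp loc [0.0155 0.0417 0.044 ] rpy [179.94   0.25  12.31] F [-7.2  0.9 11.8] w 0.0005
(0.015, 0.042, 0.044) [-0.003 -0.002 -0.   ] [0.001 0.003 0.001]
```

Emit:
apply_moves --pt "-0.005 0 0.006 0 0 0" --pt "-0.005 0 0.01 0 0 0"

```text
time_s: 9.68
tcp_pos: [0.5652, 0.026, 0.0436]
eef_rot: [179.9, 0.1, 12.4]
contact_force: [-4.6, 1.6, 21.2]
gripper_width: -0.0002
```

Emit:
apply_moves --pt "0 0 -0.2 0 0 0" --pt "0 0 -0.5 0 0 0" --pt "0 0 -0.6 0 0 0" --pt "-0.4 0 -0.7 0 0 0" --pt "-0.7 0 -0.7 0 0 0" --pt "-0.9 0 -0.7 0 0 0" --pt "-0.9 0 -0.7 0 0 0"

```text
time_s: 10.55
tcp_pos: [0.3861, -0.0134, 0.1841]
eef_rot: [180.0, 0.1, 12.4]
contact_force: [1.2, -0.4, 1.1]
gripper_width: 0.0004
```

```bash
python3 -c "
from h import *
p,d=cap('scene','s9')
cv2.imwrite('pics/s9c.png',cv2.resize(p[170:300,180:380],None,fx=4,fy=4,interpolation=cv2.INTER_CUBIC))
p,dt=cap('top','t9')
plan([(.014,.042,.047)])
for x,y in [(450,260),(452,270),(453,280),(455,290)]:
  print(x,y,(loc(world('scene',d,180+x/4-.4,170+y/4-.4))*1000).round(0))
for v in range(182,206,1): print([(loc(world('top',dt,u,v))*1000).round(0).tolist() for u in (270,271,272)])
cv2.imwrite('pics/t9c.png',cv2.resize(p[130:250,200:400],None,fx=4,fy=4,interpolation=cv2.INTER_CUBIC))
"
```

```text
t 10.65 tcp loc [-0.1643  0.0414  0.1845] rpy [1.7995e+02 4.0000e-02 1.2390e+01] F [0.9 0.  0.5] w 0.0005
(0.014, 0.042, 0.047) [ 0.892 -0.     0.687] [0.001 0.    0.002]
450 260 [10. 42. 43.]
452 270 [17. 42. 43.]
453 280 [21. 42. 40.]
455 290 [25. 42. 36.]
[[31.0, 38.0, 35.0], [31.0, 36.0, 33.0], [34.0, 33.0, 10.0]]
[[28.0, 39.0, 36.0], [29.0, 36.0, 31.0], [-155.0, 42.0, 1131.0]]
[[26.0, 39.0, 36.0], [26.0, 37.0, 32.0], [30.0, 34.0, 7.0]]
[[23.0, 40.0, 36.0], [21.0, 37.0, 45.0], [21.0, 35.0, 45.0]]
[[20.0, 40.0, 43.0], [19.0, 38.0, 42.0], [19.0, 35.0, 42.0]]
[[17.0, 41.0, 43.0], [16.0, 38.0, 46.0], [16.0, 36.0, 45.0]]
[[15.0, 41.0, 42.0], [14.0, 39.0, 43.0], [13.0, 37.0, 47.0]]
[[12.0, 42.0, 46.0], [13.0, 39.0, 39.0], [11.0, 37.0, 45.0]]
[[9.0, 42.0, 48.0], [9.0, 40.0, 44.0], [9.0, 38.0, 42.0]]
[[7.0, 43.0, 46.0], [7.0, 41.0, 44.0], [7.0, 38.0, 43.0]]
[[6.0, 43.0, 41.0], [5.0, 41.0, 42.0], [4.0, 39.0, 42.0]]
[[3.0, 44.0, 42.0], [2.0, 42.0, 44.0], [2.0, 39.0, 43.0]]
[[-0.0, 45.0, 46.0], [-0.0, 42.0, 44.0], [-1.0, 40.0, 44.0]]
[[-2.0, 45.0, 46.0], [-2.0, 43.0, 39.0], [-3.0, 40.0, 39.0]]
[[-5.0, 46.0, 45.0], [-5.0, 43.0, 44.0], [-6.0, 41.0, 46.0]]
[[-7.0, 46.0, 42.0], [-8.0, 44.0, 46.0], [-8.0, 41.0, 41.0]]
[[-9.0, 47.0, 43.0], [-10.0, 44.0, 44.0], [-10.0, 42.0, 44.0]]
[[-11.0, 47.0, 41.0], [-13.0, 45.0, 47.0], [-14.0, 42.0, 51.0]]
[[-15.0, 48.0, 47.0], [-15.0, 45.0, 49.0], [-16.0, 43.0, 47.0]]
[[-17.0, 48.0, 49.0], [-17.0, 46.0, 47.0], [-18.0, 43.0, 47.0]]
[[-18.0, 49.0, 33.0], [-18.0, 46.0, 35.0], [-19.0, 44.0, 33.0]]
[[-20.0, 49.0, 35.0], [-20.0, 47.0, 32.0], [-21.0, 45.0, 33.0]]
[[-23.0, 50.0, 36.0], [-23.0, 47.0, 34.0], [-24.0, 45.0, 36.0]]
[[-25.0, 50.0, 37.0], [-25.0, 48.0, 30.0], [-26.0, 46.0, 35.0]]
```

View pics/s9c.png

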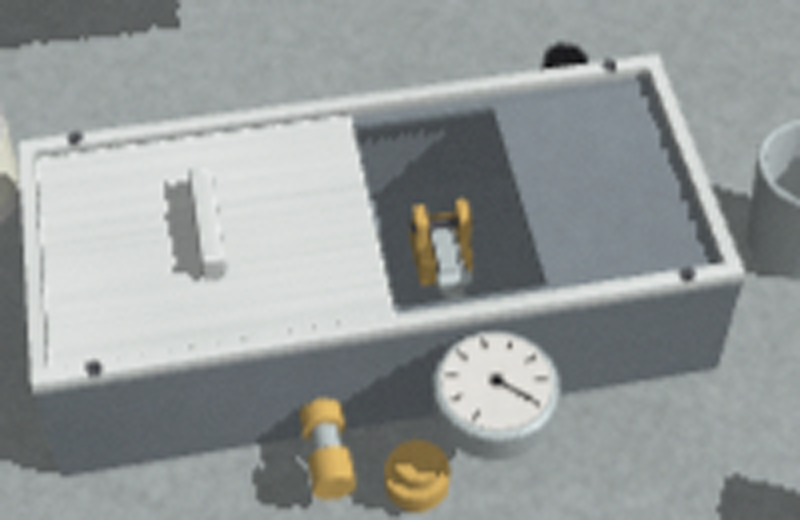

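View pics/t9c.png

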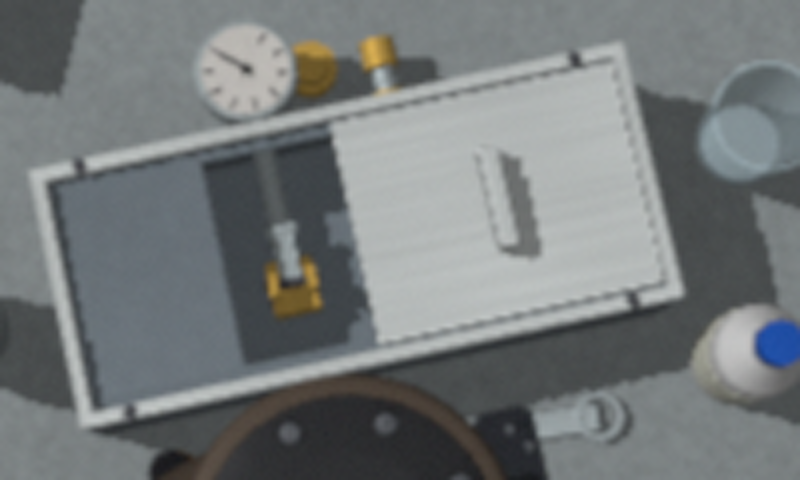

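The handle lies level, its upper side at about 44 mm from hinge to end. Next I check that the cover is fully home.

```bash
python3 -c "
from h import *
cv=lambda x,y:(200+(x+.5)/4-.5,130+(y+.5)/4-.5)
for q,z in [((484,148),.106),((511,248),.106),((330,125),.088),((378,345),.088),((608,67),.088),((662,285),.088)]: print(q,(loc(onz('top',*cv(*q),z))*1000).round(1))
a=cv2.imread('pics/t9.png');s=cv2.imread('pics/s9.png')
b=cv2.hconcat([cv2.resize(a[135:210,330:380],None,fx=8,fy=8,interpolation=cv2.INTER_CUBIC),cv2.resize(s[195:270,180:230],None,fx=8,fy=8,interpolation=cv2.INTER_CUBIC)])
cv2.imwrite('pics/end.png',b)"
```

```text
(484, 148) [ 28.5 -84.4 106. ]
(511, 248) [-32.1 -86.3 106. ]
(330, 125) [65.2 -0.7 88. ]
(378, 345) [-68.8   0.4  88. ]
(608, 67) [  63.3 -169.6   88. ]
(662, 285) [ -70.6 -169.9   88. ]
```

View pics/end.png

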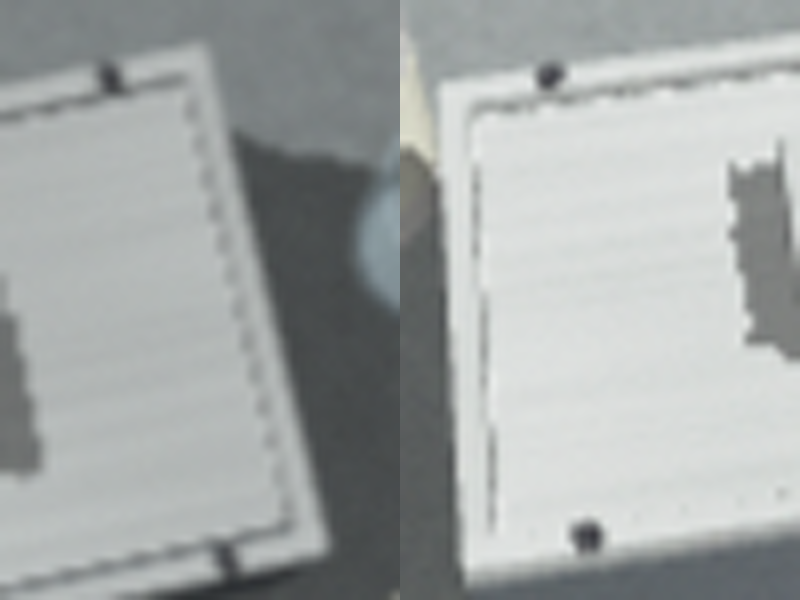

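View pics/t9.png

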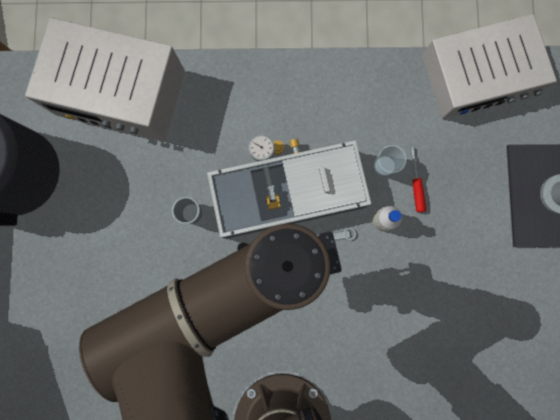

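```bash
python3 -c "
from h import *
plan([])
print(r.close_job())"
```

```text
t 10.65 tcp loc [-0.1643  0.0414  0.1845] rpy [1.7995e+02 4.0000e-02 1.2390e+01] F [0.9 0.  0.5] w 0.0005
the job is handed in; nothing more can be done
None
```

The cover is at its −y end stop, away from the gauge valve, and the gauge valve's handle is pushed over level. The job was handed in at 10.65 s of the 38 s allowed.

- **Cover:** I pushed it by the ridge with the shut fingertips until the force rose to 22 N at the stop. The images put the ridge at about −85 mm, against −86 mm expected. A faint line shows at the stop, which could be a gap of up to about 1 mm; I did not press it again.
- **Gauge handle:** I pushed it above the valve's two brass cheeks, then down, and it met firm resistance at about 21 N. In the depth images its upper side lies at about 44 mm along its whole length, as it should when shut.
- **Surroundings:** in the last pictures the cup, beaker, bottle, screwdriver and coupling are where they were. The arm partly hid the wrench and vial in the top view, and I never took the arm lower than about 0.18 m over them. The plain valve's handle stayed hidden under the cover, and the tool never went into its half of the box below the cover.
- **Measurements:** the two cameras disagreed by about 4 mm on the box position, so I used the mean. At hand-in the arm was clear, reading about 1 N (noise).

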